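Take the stacked workshop parts apart and put each in its holder

TASK

Someone piled a nut, a brass bar, a steel V-block and a small black case on top of one another: take the stack apart and put each on its own place. The nut goes flat in the middle of the round steel dish, the brass bar lies in the slot across both posts of the two-post rest, the V-block stands in the smaller four-cornered plywood place and the case in the larger one, both upright and flat on the board inside all four corners. Set things down rather than dropping them, and do not shove the pliers or the spanner aside.

Things in the scene. Friction and masses are not known exactly. Their poses are not given: they have to be found in the camera images.
- nut: plain grey steel hexagon nut, 24 mm across the flats, 27 mm across the corners, 13 mm high, lying flat on top of the stack, on the brass bar. Origin: centre of its underside; x is square to one pair of flats, y runs through two corners, z up
- brass_bar: brass bar of rectangular section, 18 x 85 x 15 mm (x, y, z), about 0.15 kg, a small drilled hole near each end of its top, second in the stack: it lies flat across the top of the V-block, its length roughly square to the V-block's groove. Origin: centre of its underside; y along its length, z up
- vee_block: bare steel V-block, 44 x 60 x 32 mm (x, y, z), 0.28 to 0.56 kg, third in the stack, standing on the case; a V groove 20 mm wide and 10 mm deep runs along y in its top, the sides are flat. Origin: centre of its underside; z up
- case: small closed black plastic case, about 64 x 86 x 26 mm (x, y, z), 0.2 to 0.45 kg, the bottom of the stack, lying flat on the bench with its long side along y (its body is 60 mm wide, from x = -29 to +31 mm). Origin: centre of its underside; z up
- nut_dish: the nut's place: round open steel dish fixed to the bench, 104 mm across its rim, 15 mm high, inner floor about 82 mm across and 4 mm above the bench. Origin: centre of its underside, on the bench
- bar_rest: the brass bar's place: fixed rest, a plywood base 52 x 86 x 6 mm with two dark steel saddles (posts) at y = -30 and +30 mm, each 44 mm wide in x and 10 mm thick in y. The bar lies on both saddles along y, its underside then 20 mm above the bench, in a slot 34 mm wide in x between cheeks that rise to z = 30 mm. Between the saddles there is 50 mm free for fingers. Origin: centre of the underside of the base; y along the bar
- block_place: the V-block's place, the smaller of two alike: fixed plywood board 5 mm thick, 76 x 92 mm, with four aluminium corner angles 13 mm high above the board; room inside the corners 64 x 80 mm (x, y), each corner arm 18 mm long inside, open between them. The V-block stands in it with its 60 mm side along y, either way round. Origin: centre of the underside
- case_place: the case's place, the larger of two alike: fixed plywood board 5 mm thick, 96 x 118 mm, with four aluminium corner angles 13 mm high above the board; room inside the corners 84 x 106 mm (x, y), each corner arm 18 mm long inside, open between them. The case lies in it with its long side along y, either way round. Origin: centre of the underside
- pliers: bystander: loose pliers with red handles, 60 x 172 x 14 mm, lying flat far ahead on the bench. Origin: centre of the underside; y along their length
- spanner: bystander: loose steel spanner, 27 x 163 x 8 mm, lying flat on the left of the bench. Origin: centre of the underside; y along its length

How it is judged:
By the outcome, as a careful person would: the job done as asked, in the order asked, and still so for the second after the job is handed in, with the robot touching nothing.
It also fails if it takes over 104 s, if anything falls off the work surface, if the arm or the gripper's body presses on something with over 40 N, if the wrist force passes 120 N, or if a joint passes its speed limit or range.

ROBOT

A 6-joint arm with a two-finger parallel gripper is mounted at the origin on a cart in front of the work surface, level with it; the furniture and walls round the work are solid. World frame = base frame: x ahead of the robot, y to its left, z up, the work surface at z = 0. Lengths are in mm, angles in rad, forces in N, time in s.
With the tool pointing down it reaches from about 350 to 775 mm from the base axis. Payload 7.3 kg.
Tool frame: the origin (TCP) lies at the very end of the fingers, on their centre line; the grasp point (between the pads) lies 19 mm behind it; z points along the fingers, y is the line along which they close (so a half turn about z gives the same grasp; the last joint's range is limited). The gripper opens to 92 mm and grips with 3 to 60 N. Pads are 19 mm wide; open, the fingers measure 130 mm over their backs; the gripper's body (75 mm by 190 mm) begins 47 mm behind the grasp point.
Start: joints at [-1.486, 0.342, 1.524, -0, 1.275, -0.146], TCP at [120.119, -511.093, 226.741] pointing down, gripper open.
Joint ranges: [-2.53, 2.53], [-0.77, 2.02], [0.04, 2.7], [-1, 4.14], [0.28, 2.66], [-3.11, 3.11]. Speed limits (rad/s): [2.57, 2.57, 3.14, 3.14, 3.14, 3.14].

INTERFACE

Orientations are given as [roll, pitch, yaw] about the fixed x, y, z axes, in that order (R = Rz(yaw) Ry(pitch) Rx(roll)).
In Python, from plant import bot gives the robot as it stands.
- The arm moves only by the tool jog_arm, never from a script. Its argument "targets" is a list of rows, each an object with "xyz": the shift along the tool's x, y, z as a fraction of full scale, a list of three; "spin": the turn about the tool's z as a fraction of full scale. In form: [{"xyz": [x, y, z], "spin": spin}, ...]. A call has exactly 10 rows; each row shifts and turns the commanded pose from where the row before left it, along the tool's axes as they then stand; what a row does not reach is not made up. Full scale, the value 1, is 80 mm for a shift and 0.1 rad for a turn. A row lasts 1/8 s, in which the tool goes at most 62.5 mm and 10.7 degrees, less where a joint would pass 70% of its speed; a pose out of reach is approached as far as the arm can. A call with a number of a shift or a turn outside -1 to 1 is refused whole. A call with a gripper value outside its range is refused whole. "gripper" is the opening in per cent of the stroke, from 0 (shut) to 100 (fully open), set as the call begins (left out, the last holds). The fingers move at their own pace and stop on an object; the grip force is fixed at half the most. Time passes only in rows, so rows that do not move let the fingers close, or fill a call up. It gives the time, the measured TCP pose, the force, the opening and the grip force at its end, in the units of the state.
- bot.get_obs(): the state, without advancing time (a new reading comes with each control period).
- bot.capture(name): name is "side" or "top"; returns the picture (480x640x3 uint8, blue, green, red); there is no depth.
- bot.get_calibration(name): a dict with "vfov" (degrees; the focal length in pixels is half the picture's height over the tangent of half this angle, whatever the lens; pixels are square), "cx", "cy" (the principal point, pixels), "eye" and "rotation" of the camera in the world. Camera axes: x right, y down, z forward; pixel columns grow to the right and rows downward; lengths in mm; the calibration is good to about 2 mm. A picture is of the moment at which its call begins. get_calibration takes no time and is no camera call.
- bot.close_job(): hands the job in; it is judged then, once.
The state is a dict: "time": time; "joint_positions": joint angles; "dq": joint speeds; "tau": joint torques, N m; "tool_pos": TCP position; "tcp_rot": TCP orientation; "contact_force": force on the tool from outside, world axes, zero at the start; "moment": the same for the moment, N m; "grip_width": finger opening in mm; "finger_force": force on a finger pad.
Only numpy, scipy, OpenCV 4.12 (cv2) and the standard library are available. Lean on these libraries where they do the work, as an engineer would, in place of code of your own. Each camera call takes 0.05 s, during which the arm holds its last target. There are 200 camera calls.

## Working session

There is one attempt and no reset: what is moved stays moved. The work goes in short steps, Python scripts to look and compute and a tool call to move; the robot and the scene stay as the last step left them, time stands still between calls to the robot, and variables do not carry over. Pictures are saved under pics/ and viewed, at most 14 in all, crops included, and the job is handed in when it is done.

Besides the shell and the picture viewer there is one more tool, called as name([rows], argument=value, ...), one row to a line, values as JSON. jog_arm: Moves the arm, as the interface text tells. Shift numbers are shares of 80 mm and turn numbers shares of 0.1 rad, none past 1 either way. Its arguments: {"type":"object","properties":{"targets":{"type":"array","items":{"type":"object","properties":{"xyz":{"type":"array","items":{"type":"number"}},"spin":{"type":"number"}}}},"gripper":{"type":"number"}},"required":["targets"]}

```bash
mkdir -p pics; ls
python3 - <<'E'
from plant import bot
import cv2
print(bot.get_obs())
for n in("side","top"):
    c=bot.get_calibration(n);print(n,c)
    cv2.imwrite(f"pics/{n}0.png",bot.capture(n))
E
```

```text
pics
{'time': 0.0, 'joint_positions': array([-1.48603678e+00,  3.42738806e-01,  1.52501111e+00, -1.78164867e-05,
        1.27540365e+00, -1.46018784e-01]), 'dq': array([-0.00084167,  0.00027819,  0.00109073, -0.00097159,  0.00041174,
        0.00024379]), 'tau': array([ 9.26639805e-04, -4.31243849e+01, -2.44224983e+01,  7.17474218e-02,
        5.58800879e-02, -1.50353062e-04]), 'tool_pos': array([ 120.05792497, -510.66995059,  226.03868137]), 'tcp_rot': array([-3.14004587e+00, -2.10258414e-04,  2.30783369e-01]), 'contact_force': array([-0.3070738 ,  1.11314489, -0.56791443]), 'moment': array([ 0.00995666,  0.00575751, -0.03421671]), 'finger_force': 0.0, 'grip_width': 92.23609762686169}
side {'vfov': 45.26519755511036, 'cx': 326.90649347456196, 'cy': 242.7433092759203, 'eye': array([477.10019802, 935.24358657, 841.49011555]), 'rotation': array([-2.29193276,  0.01186316, -3.03525905])}
top {'vfov': 49.332578862007274, 'cx': 326.7541563092582, 'cy': 236.59738343157497, 'eye': array([ 451.11137433,   39.26138236, 1175.29325272]), 'rotation': array([-3.04017159,  0.01718639, -1.55628967])}
```

View pics/top0.png

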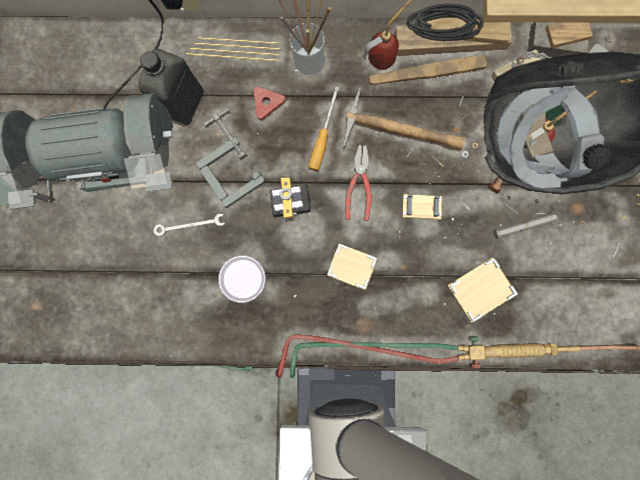

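View pics/side0.png

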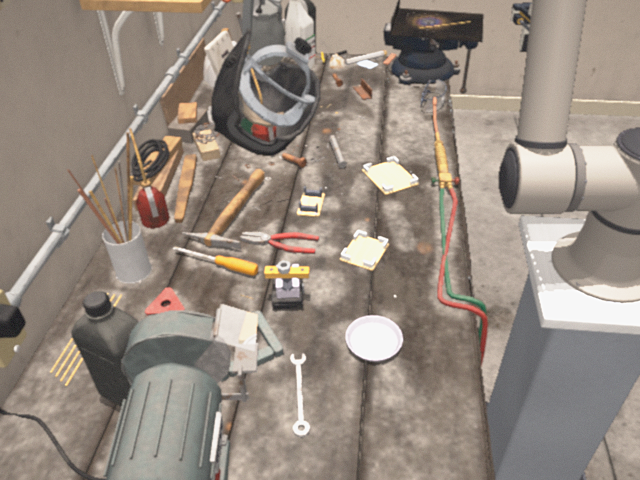

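The top view shows the stack near (290,200), the rest at (422,206), the dish at (242,279), the block place at (352,266), the case place at (483,289), the pliers at (359,185) and the spanner at (190,226). The side view shows the same things, with the stack near (288,285). I'll enlarge both for reading.

```bash
cat > h.py <<'E'
import numpy as np, cv2
from scipy.spatial.transform import Rotation as Ro
from plant import bot
def cam(n):
    c=bot.get_calibration(n); f=240/np.tan(np.radians(c['vfov']/2))
    return np.array([[f,0,c['cx']],[0,f,c['cy']],[0,0,1]]), Ro.from_euler('xyz',c['rotation']).as_matrix(), np.array(c['eye'])
def proj(n,P):
    K,R,e=cam(n); q=(np.atleast_2d(P)-e)@R@K.T; return q[:,:2]/q[:,2:]
def ray(n,uv):
    K,R,e=cam(n); return e, R@np.linalg.inv(K)@np.array([*uv,1.])
def atz(n,uv,z):
    e,d=ray(n,uv); return e+d*(z-e[2])/d[2]
def tri(a,b):  # top px, side px
    (e1,d1),(e2,d2)=ray('top',a),ray('side',b)
    s=np.linalg.lstsq(np.c_[d1,-d2],e2-e1,rcond=None)[0]
    p,q=e1+s[0]*d1,e2+s[1]*d2; return (p+q)/2,np.linalg.norm(p-q)
def crop(im,x0,y0,x1,y1,s,step=10):
    o=cv2.resize(im[y0:y1,x0:x1],None,fx=s,fy=s,interpolation=cv2.INTER_CUBIC)
    for x in range(-(-x0//step)*step,x1,step):
        X=int((x-x0+.5)*s); cv2.line(o,(X,0),(X,6),(0,255,0),1)
        if x%(2*step)==0: cv2.putText(o,str(x),(X-10,17),0,.38,(0,255,0),1)
    for y in range(-(-y0//step)*step,y1,step):
        Y=int((y-y0+.5)*s); cv2.line(o,(0,Y),(6,Y),(0,255,0),1); cv2.putText(o,str(y),(8,Y+4),0,.38,(0,255,0),1)
    return o
def stack(*a):
    w=max(i.shape[1] for i in a)
    return np.vstack([cv2.copyMakeBorder(i,0,4,0,w-i.shape[1],0) for i in a])
E
python3 - <<'E'
from h import *
t=cv2.imread('pics/top0.png'); s=cv2.imread('pics/side0.png')
cv2.imwrite('pics/tc.png',stack(crop(t,260,170,450,230,4.2),crop(t,210,237,530,327,2.5)))
a=crop(s,255,255,345,315,5); b=crop(s,290,175,350,235,5)
cv2.imwrite('pics/sc.png',stack(np.hstack([a,b]),crop(s,330,150,420,212,4.5)[:,:]))
E
```

```text
(no output)
```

View pics/tc.png

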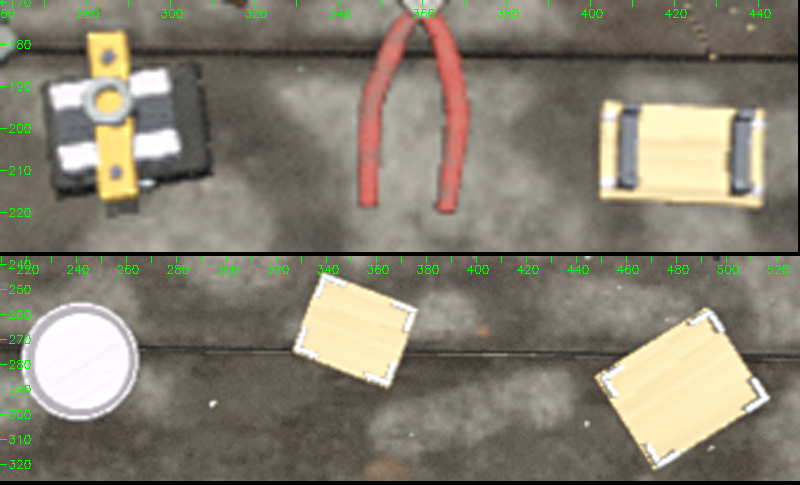

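View pics/sc.png

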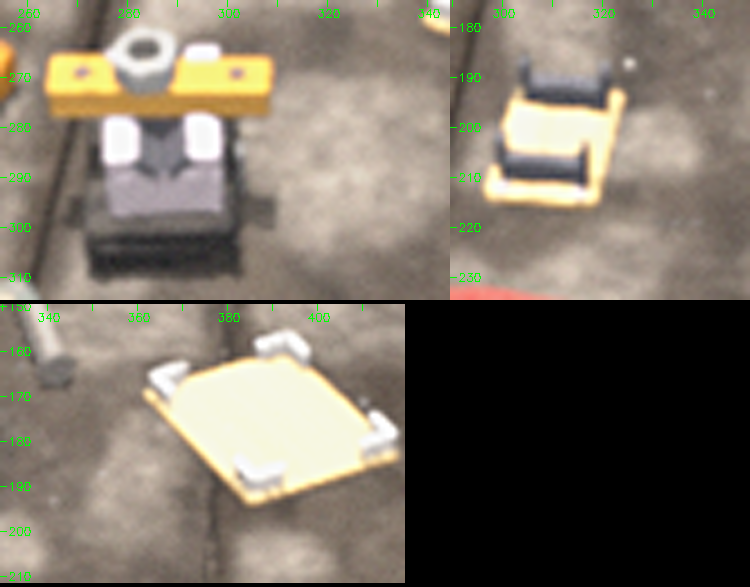

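The top crop shows the nut at (284.7,193.5), the bar ends at about (284.6,176.8) and (287.5,217), the block top from (271,190) to (302,206), and the places' corners clearly. The side crop shows the bar top between (264.4,266) and (309.4,274), and the nut top at (283.5,264.5).

Run:
```python
from h import *
np.set_printoptions(precision=1,suppress=True)
print('nut tri',tri((284.4,193.3),(283.5,264.2)))
barT=np.array([(280.2,177.1),(289,176.6),(292.1,216.4),(282.8,217.4)])-.3
print('bar c tri',tri(barT.mean(0),(286.7,269.7)))
print('rest far saddle/near saddle tops (cheek mid)'); 
def quad(n,c,z):
    P=np.array([atz(n,p,z) for p in c])[:,:2]; m=P.mean(0)
    e=[P[(i+1)%4]-P[i] for i in range(4)]
    print(n,'c',m,'len',[round(np.linalg.norm(x),1) for x in e],'ang',[round(np.degrees(np.arctan2(x[1],x[0])),1) for x in e])
quad('top',barT,73)
print('block');quad('top',np.array([(271.4,190),(299.3,185.7),(302.4,206.4),(273.8,210)])-.3,58)
print('case');quad('top',np.array([(270.5,189.5),(307.6,185.2),(310.5,211),(272.9,216.9)])-.3,26)
print('rest');quad('top',np.array([(403.1,193.3),(441.6,195),(440.9,218.6),(402.6,216.4)])-.3,6)
print('bplace');quad('top',np.array([(338.8,243.8),(377,258.2),(365.2,289.4),(327.6,275)])-.3,10)
print('cplace');quad('top',np.array([(494.4,257.8),(518,293.4),(472.4,321.8),(448.8,285.4)])-.3,10)
quad('side',np.array([(362.9,169.6),(386,193.6),(418.4,184),(393.3,160.2)])-.3,5)
print('dish',atz('top',(241.7,278.7),15),'side',atz('side',(374,338),15))
# heights by triangulation
print('cplace tri',tri((483.1,289.3),(389.9,176.6)))
print('rest cheeks mid tri', tri((421.8,206), np.mean([(304.6,187),(321.4,187.6),(300,202),(317.2,204)],0)))
print('bplace side',tri((352,266.3),(365,250)))
print('dish tri',tri((241.7,278.7),(374,338)))
for n in['top','side']: print(n,proj(n,[[120.1,-510.7,226]]))
```

```text
nut tri (array([653. , 150.6,  85.6]), np.float64(0.5468147907218146))
bar c tri (array([648.4, 149.2,  70.1]), np.float64(0.26644575182667174))
rest far saddle/near saddle tops (cheek mid)
top c [648.2 148.9] len [np.float64(19.0), np.float64(86.6), np.float64(19.9), np.float64(87.6)] ang [np.float64(-86.1), np.float64(-174.4), np.float64(96.9), np.float64(5.0)]
block
top c [648.2 148.8] len [np.float64(61.3), np.float64(46.0), np.float64(62.4), np.float64(44.3)] ang [np.float64(-80.5), np.float64(-170.5), np.float64(97.9), np.float64(8.2)]
case
top c [648.  143.7] len [np.float64(83.5), np.float64(58.6), np.float64(84.6), np.float64(62.1)] ang [np.float64(-82.7), np.float64(-172.6), np.float64(99.7), np.float64(6.4)]
rest
top c [ 643.1 -152.2] len [np.float64(86.8), np.float64(53.8), np.float64(86.0), np.float64(52.8)] ang [np.float64(-91.9), np.float64(177.9), np.float64(87.4), np.float64(-1.2)]
bplace
top c [503.8   4.2] len [np.float64(91.0), np.float64(74.2), np.float64(89.2), np.float64(74.0)] ang [np.float64(-110.0), np.float64(159.7), np.float64(69.9), np.float64(-19.0)]
cplace
top c [ 457.1 -285.9] len [np.float64(92.7), np.float64(119.1), np.float64(93.8), np.float64(119.1)] ang [np.float64(-147.1), np.float64(122.2), np.float64(32.8), np.float64(-58.4)]
side c [ 456.9 -278.2] len [np.float64(116.4), np.float64(91.9), np.float64(120.3), np.float64(92.0)] ang [np.float64(122.3), np.float64(-149.0), np.float64(-57.8), np.float64(33.4)]
dish [472.6 248.4  15. ] side [472.9 255.6  15. ]
cplace tri (array([ 456.5, -289.8,   -4.3]), np.float64(0.8468453055085974))
rest cheeks mid tri (array([ 639.5, -148.6,   28.8]), np.float64(2.517990640878977))
bplace side (array([503.6,   3.6,   2.8]), np.float64(0.6973487350854572))
dish tri (array([472.8, 249.7,   7.8]), np.float64(0.19151864340569894))
top [[652.5 487.5]]
side [[531.1  58. ]]
```

```bash
cat >> h.py <<'E'
def plan(x,y,z,yawdeg):
    o=bot.get_obs(); p=np.array(o['tool_pos']); yaw=o['tcp_rot'][2]
    d=np.array([x,y,z])-p; c,s=np.cos(yaw),np.sin(yaw)
    sp=-(np.radians(yawdeg)-yaw)
    sp=(sp+np.pi)%(2*np.pi)-np.pi
    def t(w): 
        c,s=np.cos(w),np.sin(w); return np.round(np.array([c*d[0]+s*d[1], s*d[0]-c*d[1], -d[2]])/80,3)
    print('at',p.round(1),'yaw',round(np.degrees(yaw),1),'t',round(o['time'],2),'w',round(o['grip_width'],1),'F',np.round(o['contact_force'],1),'ff',round(o['finger_force'],1),
      '\n total units now',t(yaw),'after spin',t(np.radians(yawdeg)),'spin units',round(sp/.1,2))
E
python3 - <<'E'
from h import *
t=cv2.imread('pics/top0.png'); s=cv2.imread('pics/side0.png')
cv2.imwrite('pics/nut.png',np.hstack([crop(t,270,180,300,208,13,5),crop(s,269,252,299,280,13,5)]))
plan(653,150.6,227,13.2)
E
```

```text
at [ 120.1 -510.7  226.1] yaw 13.2 t 0.1 w 91.8 F [ 0.   0.3 -0.5] ff 0.0 
 total units now [ 8.376 -6.523 -0.011] after spin [ 8.373 -6.527 -0.011] spin units 0.0
```

View pics/nut.png

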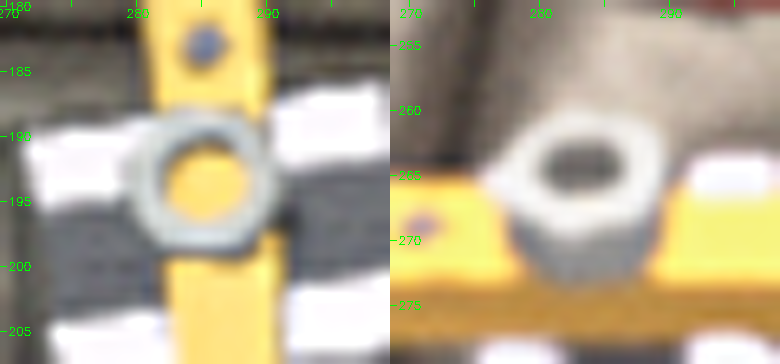

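The nut is about 11.5 px across. Corners are visible, but its yaw is hard to judge by eye, so I'll fit its outline to the edges. Meanwhile the arm can move in.

jog_arm([
  {"xyz":[0.6,-0.466,0],"spin":0},
  {"xyz":[0.6,-0.466,0],"spin":0},
  {"xyz":[0.6,-0.466,0],"spin":0},
  {"xyz":[0.6,-0.466,0],"spin":0},
  {"xyz":[0.6,-0.466,0],"spin":0},
  {"xyz":[0.6,-0.466,0],"spin":0},
  {"xyz":[0.6,-0.466,0],"spin":0},
  {"xyz":[0.6,-0.466,0],"spin":0},
  {"xyz":[0.6,-0.466,0],"spin":0},
  {"xyz":[0.6,-0.466,0],"spin":0},
], gripper=55)

```text
time: 1.35
tool_pos: [503.0, -36.5, 226.5]
tcp_rot: [3.141, 0.0, 0.231]
contact_force: [1.4, -0.4, -0.1]
grip_width: 50.7
finger_force: 0.0
```

Run:
```python
from h import *
from scipy.ndimage import map_coordinates
C={n:cam(n) for n in('top','side')}
def pr(n,P):
    K,R,e=C[n]; q=(P-e)@R@K.T; return q[:,:2]/q[:,2:]
G={}
for n in C:
    g=cv2.GaussianBlur(cv2.imread(f'pics/{n}0.png').astype(np.float32),(0,0),.7)
    gx=np.stack([cv2.Sobel(g[...,k],-1,1,0) for k in range(3)]);gy=np.stack([cv2.Sobel(g[...,k],-1,0,1) for k in range(3)])
    G[n]=np.sqrt((gx**2+gy**2).max(0))
def hexa(x,y,z,a):
    k=np.radians(a+90+60*np.arange(7)); V=np.c_[13.86*np.cos(k),13.86*np.sin(k)]
    t=np.linspace(0,1,12)[:,None]; L=np.vstack([V[i]*(1-t)+V[i+1]*t for i in range(6)])
    return np.c_[L+[x,y],np.full(len(L),z)]
for n in C:
    best=[]
    for a in range(0,60,3):
        s=max((map_coordinates(G[n],pr(n,hexa(x,y,86,a)).T[::-1],order=1).mean(),x,y) for x in np.arange(647,659,.5) for y in np.arange(145,157,.5))
        best.append((round(s[0]),a,s[1],s[2]))
    print(n,sorted(best,reverse=True)[:6])
plan(653,150.6,150,13.2)
```

```text
top [(272, 42, np.float64(658.5), np.float64(145.0)), (270, 48, np.float64(658.5), np.float64(145.0)), (270, 45, np.float64(658.5), np.float64(145.0)), (270, 39, np.float64(658.5), np.float64(145.0)), (268, 36, np.float64(658.5), np.float64(145.0)), (266, 51, np.float64(658.5), np.float64(145.0))]
side [(250, 24, np.float64(657.5), np.float64(156.5)), (249, 27, np.float64(657.0), np.float64(156.5)), (248, 30, np.float64(657.0), np.float64(156.5)), (247, 33, np.float64(656.5), np.float64(156.5)), (247, 21, np.float64(657.5), np.float64(156.5)), (247, 18, np.float64(658.5), np.float64(156.5))]
at [503.  -36.5 226.5] yaw 13.2 t 1.35 w 50.7 F [ 1.4 -0.4 -0.1] ff 0.0 
 total units now [ 2.361 -1.848  0.956] after spin [ 2.36  -1.849  0.956] spin units 0.01
```

Run:
```python
from h import *
t=cv2.imread('pics/top0.png').astype(np.float32); s=cv2.imread('pics/side0.png').astype(np.float32)
C={n:cam(n) for n in('top','side')}
def pr(n,P):
    K,R,e=C[n]; q=(P-e)@R@K.T; return q[:,:2]/q[:,2:]
S=8
def ring(n,x,y,a,shape0):
    k=np.radians(a+90+60*np.arange(6)); P=np.c_[x+13.86*np.cos(k),y+13.86*np.sin(k),np.full(6,86.)]
    u0,v0=shape0; m=np.zeros((28*S,30*S),np.uint8)
    cv2.fillPoly(m,[np.round((pr(n,P)-[u0,v0]+.5)*S).astype(int)],1)
    return m
for n,im,o in(('top',t,(270,180)),('side',s,(269,252))):
    c=cv2.resize(im[o[1]:o[1]+28,o[0]:o[0]+30],None,fx=S,fy=S,interpolation=cv2.INTER_CUBIC)
    res=[]
    for a in range(0,60,5):
        b=(-1,)
        for x in np.arange(650.5,656,.5):
            for y in np.arange(148,153.5,.5):
                m=ring(n,x,y,a,o); mo=cv2.dilate(m,np.ones((S*2+1,)*2,np.uint8))-m; mi=m-cv2.erode(m,np.ones((S*2-3,)*2,np.uint8))
                # inner rim uniformity: low spread, differs from the outside
                I=c[mi>0];sc=-I.std(0).mean()
                O=c[mo>0]; sc+= np.linalg.norm(O-I.mean(0),axis=1).mean()*.5
                b=max(b,(sc,x,y))  if b[0]!=-1 else (sc,x,y)
        res.append((round(float(b[0]),1),a,float(b[1]),float(b[2])))
    print(n,res)
```

```text
top [(24.3, 0, 653.5, 149.5), (24.1, 5, 653.5, 149.5), (23.0, 10, 653.5, 149.5), (22.8, 15, 653.5, 149.5), (21.2, 20, 653.5, 149.5), (19.5, 25, 654.0, 149.5), (18.8, 30, 654.0, 149.5), (18.6, 35, 654.5, 149.0), (19.2, 40, 654.0, 149.0), (20.2, 45, 653.5, 149.0), (21.6, 50, 653.5, 149.5), (23.0, 55, 653.5, 149.5)]
side [(23.0, 0, 653.5, 152.5), (22.5, 5, 653.5, 152.5), (20.7, 10, 653.5, 152.5), (19.7, 15, 653.5, 152.0), (18.9, 20, 653.5, 152.0), (19.4, 25, 653.5, 152.0), (20.4, 30, 653.5, 152.0), (20.4, 35, 653.5, 152.0), (21.8, 40, 653.5, 152.0), (22.1, 45, 653.5, 152.5), (22.6, 50, 653.5, 152.5), (22.8, 55, 653.5, 152.0)]
```

jog_arm([
  {"xyz":[0.472,-0.37,0],"spin":0},
  {"xyz":[0.472,-0.37,0],"spin":0},
  {"xyz":[0.472,-0.37,0],"spin":0},
  {"xyz":[0.472,-0.37,0],"spin":0},
  {"xyz":[0.472,-0.37,0],"spin":0},
  {"xyz":[0,0,0.4],"spin":0},
  {"xyz":[0,0,0.4],"spin":0},
  {"xyz":[0,0,0.15],"spin":0},
  {"xyz":[0,0,0],"spin":0},
  {"xyz":[0,0,0],"spin":0},
])

```text
time: 2.6
tool_pos: [652.9, 148.8, 152.3]
tcp_rot: [3.141, -0.003, 0.231]
contact_force: [0.1, 0.2, 0.0]
grip_width: 50.5
finger_force: 0.0
```

Both views agree: the nut's yaw is about 0° (mod 60) at (653.4,150.5). I'll use tool yaw 30°.

jog_arm([
  {"xyz":[0,0,0],"spin":-1},
  {"xyz":[0,0,0],"spin":-1},
  {"xyz":[0,0,0],"spin":-0.93},
  {"xyz":[0.016,-0.017,0],"spin":0},
  {"xyz":[0,0,0.3],"spin":0},
  {"xyz":[0,0,0.3],"spin":0},
  {"xyz":[0,0,0.2],"spin":0},
  {"xyz":[0,0,0.1],"spin":0},
  {"xyz":[0,0,0.05],"spin":0},
  {"xyz":[0,0,0],"spin":0},
])

```text
time: 3.85
tool_pos: [652.8, 150.7, 75.1]
tcp_rot: [3.141, -0.001, 0.524]
contact_force: [0.0, -1.0, 0.2]
grip_width: 50.3
finger_force: 0.0
```

jog_arm([
  {"xyz":[0,0,0],"spin":0},
  {"xyz":[0,0,0],"spin":0},
  {"xyz":[0,0,0],"spin":0},
  {"xyz":[0,0,0],"spin":0},
  {"xyz":[0,0,0],"spin":0},
  {"xyz":[0,0,0],"spin":0},
  {"xyz":[0,0,0],"spin":0},
  {"xyz":[0,0,0],"spin":0},
  {"xyz":[0,0,0],"spin":0},
  {"xyz":[0,0,0],"spin":0},
], gripper=10)

```text
time: 5.1
tool_pos: [652.6, 150.7, 74.9]
tcp_rot: [3.141, -0.0, 0.524]
contact_force: [-0.2, 0.0, 4.3]
grip_width: 23.1
finger_force: 30.0
```

jog_arm([
  {"xyz":[0,0,-0.1],"spin":0},
  {"xyz":[0,0,-0.3],"spin":0},
  {"xyz":[0,0,-0.4],"spin":0},
  {"xyz":[-0.267,-0.438,0],"spin":0},
  {"xyz":[-0.267,-0.438,0],"spin":0},
  {"xyz":[-0.267,-0.438,0],"spin":0},
  {"xyz":[-0.267,-0.438,0],"spin":0},
  {"xyz":[-0.265,-0.438,0],"spin":0},
  {"xyz":[0,0,0.4],"spin":0},
  {"xyz":[0,0,0.4],"spin":0},
])

```text
time: 6.35
tool_pos: [472.3, 249.7, 74.6]
tcp_rot: [3.141, -0.001, 0.525]
contact_force: [0.1, -0.6, -1.3]
grip_width: 22.9
finger_force: 30.0
```

Run:
```python
from h import *
t=bot.capture('top');s=bot.capture('side')
s0=cv2.imread('pics/side0.png')
a=crop(t,210,170,320,310,4);b=crop(s,250,235,420,375,4)
cv2.imwrite('pics/l1.png',cv2.resize(np.hstack([a[:, :330],b[:,:470]]),None,fx=1,fy=1))
cv2.imwrite('pics/side1.png',s);cv2.imwrite('pics/top1.png',t)
plan(472.6,249.5,7,30)
```

```text
at [470.2 248.4  72. ] yaw 30.0 t 6.45 w 23.1 F [-0.7 -0.2 -0.8] ff 30.0 
 total units now [0.033 0.003 0.812] after spin [0.033 0.003 0.812] spin units 0.0
```

View pics/l1.png

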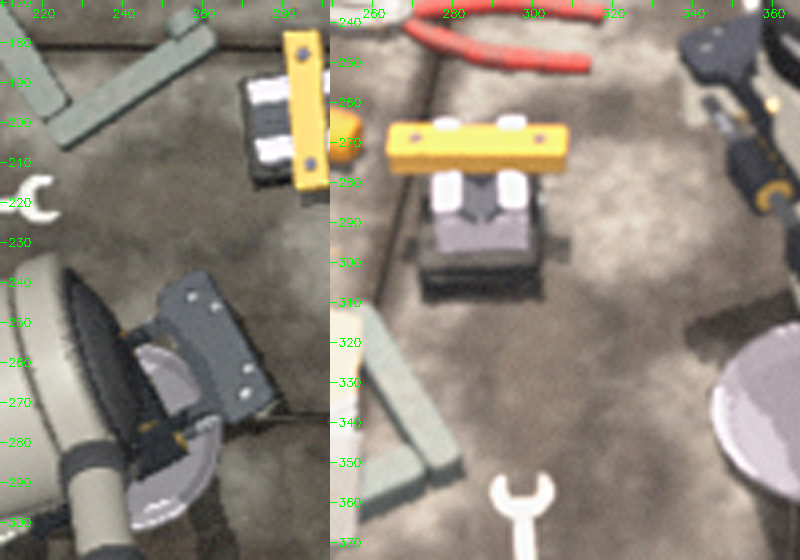

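The bar stayed put as the nut came off. The dish is below the gripper, so I'll lower.

jog_arm([
  {"xyz":[0.033,0.003,0.3],"spin":0},
  {"xyz":[0,0,0.25],"spin":0},
  {"xyz":[0,0,0.15],"spin":0},
  {"xyz":[0,0,0.05],"spin":0},
  {"xyz":[0,0,0.02],"spin":0},
  {"xyz":[0,0,0.01],"spin":0},
  {"xyz":[0,0,0.01],"spin":0},
  {"xyz":[0,0,0],"spin":0},
  {"xyz":[0,0,0],"spin":0},
  {"xyz":[0,0,0],"spin":0},
])

```text
time: 7.7
tool_pos: [474.9, 250.2, 11.5]
tcp_rot: [3.141, -0.0, 0.524]
contact_force: [-0.7, -0.2, -0.2]
grip_width: 23.1
finger_force: 30.0
```

jog_arm([
  {"xyz":[-0.028,-0.007,0.01],"spin":0},
  {"xyz":[0,0,0.01],"spin":0},
  {"xyz":[0,0,0.01],"spin":0},
  {"xyz":[0,0,0.008],"spin":0},
  {"xyz":[0,0,0.008],"spin":0},
  {"xyz":[0,0,0.006],"spin":0},
  {"xyz":[0,0,0.006],"spin":0},
  {"xyz":[0,0,0],"spin":0},
  {"xyz":[0,0,0],"spin":0},
  {"xyz":[0,0,0],"spin":0},
])

```text
time: 8.95
tool_pos: [472.7, 249.6, 6.8]
tcp_rot: [3.142, -0.0, 0.524]
contact_force: [0.2, -0.7, -1.4]
grip_width: 22.9
finger_force: 30.0
```

jog_arm([
  {"xyz":[0,0,0.006],"spin":0},
  {"xyz":[0,0,0.006],"spin":0},
  {"xyz":[0,0,0.006],"spin":0},
  {"xyz":[0,0,0],"spin":0},
  {"xyz":[0,0,0],"spin":0},
  {"xyz":[0,0,0],"spin":0},
  {"xyz":[0,0,0],"spin":0},
  {"xyz":[0,0,0],"spin":0},
  {"xyz":[0,0,0],"spin":0},
  {"xyz":[0,0,0],"spin":0},
])

```text
time: 10.2
tool_pos: [472.7, 249.5, 5.9]
tcp_rot: [3.141, -0.0, 0.524]
contact_force: [-1.3, -0.6, 5.8]
grip_width: 22.8
finger_force: 30.0
```

Contact. Release and lift away.

jog_arm([
  {"xyz":[0,0,0],"spin":0},
  {"xyz":[0,0,0],"spin":0},
  {"xyz":[0,0,0],"spin":0},
  {"xyz":[0,0,-0.05],"spin":0},
  {"xyz":[0,0,-0.2],"spin":0},
  {"xyz":[0,0,-0.6],"spin":0},
  {"xyz":[0,0,-0.6],"spin":0.6},
  {"xyz":[0,0,-0.4],"spin":1},
  {"xyz":[0,0,0],"spin":1},
  {"xyz":[0,0,0],"spin":1},
], gripper=40)

```text
time: 11.45
tool_pos: [472.9, 249.7, 155.3]
tcp_rot: [-3.141, -0.002, 0.161]
contact_force: [-0.8, -0.1, -0.1]
grip_width: 37.0
finger_force: 0.0
```

Run:
```python
from h import *
plan(648.4,149.5,155,5.3)
```

```text
at [472.9 249.7 155.3] yaw 9.2 t 11.45 w 37.0 F [-0.8 -0.1 -0.1] ff 0.0 
 total units now [1.965 1.587 0.004] after spin [2.068 1.449 0.004] spin units 0.68
```

jog_arm([
  {"xyz":[0,0,0],"spin":0.7},
  {"xyz":[0.414,0.29,0],"spin":0},
  {"xyz":[0.414,0.29,0],"spin":0},
  {"xyz":[0.414,0.29,0],"spin":0},
  {"xyz":[0.414,0.29,0],"spin":0},
  {"xyz":[0.412,0.289,0],"spin":0},
  {"xyz":[0,0,0.2],"spin":0},
  {"xyz":[0,0,0.3],"spin":0},
  {"xyz":[0,0,0.2],"spin":0},
  {"xyz":[0,0,0],"spin":0},
])

```text
time: 12.7
tool_pos: [646.9, 150.0, 96.3]
tcp_rot: [3.142, 0.003, 0.094]
contact_force: [-0.9, -1.2, 0.5]
grip_width: 36.8
finger_force: 0.0
```

Run:
```python
from h import *
t=bot.capture('top');s=bot.capture('side')
cv2.imwrite('pics/l2.png',np.hstack([crop(t,215,170,315,310,4),crop(s,250,235,350,375,4)]))
cv2.imwrite('pics/side2.png',s);cv2.imwrite('pics/top2.png',t)
plan(648.4,149.5,61.5,5.3)
```

```text
at [648.4 150.   98.2] yaw 5.4 t 12.8 w 36.9 F [ 1.  -0.4  0. ] ff 0.0 
 total units now [-0.     0.007  0.459] after spin [-0.     0.007  0.459] spin units 0.02
```

View pics/l2.png

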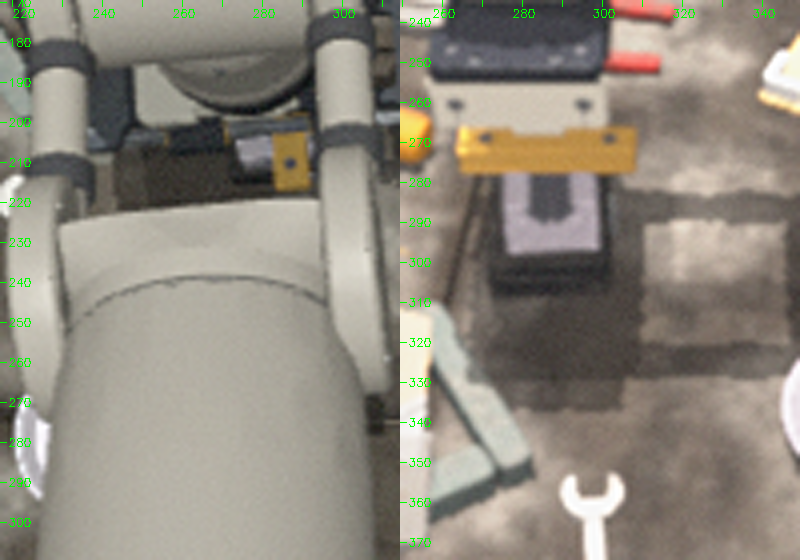

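jog_arm([
  {"xyz":[0,0.006,0.15],"spin":0},
  {"xyz":[0,0,0.15],"spin":0},
  {"xyz":[0,0,0.1],"spin":0},
  {"xyz":[0,0,0.04],"spin":0},
  {"xyz":[0,0,0.02],"spin":0},
  {"xyz":[0,0,0],"spin":0},
  {"xyz":[0,0,0],"spin":0},
  {"xyz":[0,0,0],"spin":0},
  {"xyz":[0,0,0],"spin":0},
  {"xyz":[0,0,0],"spin":0},
])

```text
time: 14.05
tool_pos: [648.3, 149.1, 60.7]
tcp_rot: [3.141, -0.0, 0.094]
contact_force: [0.3, -0.6, 0.7]
grip_width: 36.9
finger_force: 0.0
```

jog_arm([
  {"xyz":[0,0,0],"spin":0},
  {"xyz":[0,0,0],"spin":0},
  {"xyz":[0,0,0],"spin":0},
  {"xyz":[0,0,0],"spin":0},
  {"xyz":[0,0,0],"spin":0},
  {"xyz":[0,0,0],"spin":0},
  {"xyz":[0,0,0],"spin":0},
  {"xyz":[0,0,0],"spin":0},
  {"xyz":[0,0,0],"spin":0},
  {"xyz":[0,0,0],"spin":0},
], gripper=5)

```text
time: 15.3
tool_pos: [648.3, 149.1, 60.6]
tcp_rot: [3.141, 0.0, 0.094]
contact_force: [0.3, 0.1, 0.8]
grip_width: 17.5
finger_force: 30.0
```

jog_arm([
  {"xyz":[0,0,-0.05],"spin":0},
  {"xyz":[0,0,-0.25],"spin":0},
  {"xyz":[0,0,-0.4],"spin":-1},
  {"xyz":[0,0,-0.3],"spin":-1},
  {"xyz":[0,0,0],"spin":-1},
  {"xyz":[0,0,0],"spin":-1},
  {"xyz":[0,0,0],"spin":-1},
  {"xyz":[0,0,0],"spin":-1},
  {"xyz":[0,0,0],"spin":-1},
  {"xyz":[0,0,0],"spin":-1},
])

```text
time: 16.55
tool_pos: [648.2, 149.1, 140.6]
tcp_rot: [-3.141, 0.0, 0.897]
contact_force: [0.5, -0.3, -1.6]
grip_width: 17.6
finger_force: 30.0
```

Run:
```python
from h import *
plan(642.5,-150.8,140,87.8)
```

```text
at [648.2 149.1 140.6] yaw 51.4 t 16.55 w 17.6 F [ 0.5 -0.3 -1.6] ff 30.0 
 total units now [-2.974  2.284  0.008] after spin [-3.749  0.073  0.008] spin units -6.35
```

jog_arm([
  {"xyz":[0,0,0],"spin":-1},
  {"xyz":[0,0,0],"spin":-1},
  {"xyz":[0,0,0],"spin":-1},
  {"xyz":[0,0,0],"spin":-1},
  {"xyz":[0,0,0],"spin":-1},
  {"xyz":[0,0,0],"spin":-1},
  {"xyz":[0,0,0],"spin":-0.4},
  {"xyz":[-0.6,0.012,0],"spin":0},
  {"xyz":[-0.6,0.012,0],"spin":0},
  {"xyz":[-0.6,0.012,0],"spin":0},
])

```text
time: 17.8
tool_pos: [645.6, 3.9, 140.7]
tcp_rot: [-3.141, 0.0, 1.534]
contact_force: [1.2, -0.3, -2.4]
grip_width: 17.7
finger_force: 30.0
```

jog_arm([
  {"xyz":[-0.6,0.012,0],"spin":0},
  {"xyz":[-0.6,0.012,0],"spin":0},
  {"xyz":[-0.5,0.012,0],"spin":0},
  {"xyz":[-0.25,0,0],"spin":0},
  {"xyz":[0,0,0.3],"spin":0},
  {"xyz":[0,0,0.3],"spin":0},
  {"xyz":[0,0,0.2],"spin":0},
  {"xyz":[0,0,0],"spin":0},
  {"xyz":[0,0,0],"spin":0},
  {"xyz":[0,0,0],"spin":0},
])

```text
time: 19.05
tool_pos: [643.6, -150.9, 77.8]
tcp_rot: [3.14, 0.001, 1.534]
contact_force: [0.4, 0.2, -2.1]
grip_width: 17.5
finger_force: 30.0
```

Run:
```python
from h import *
t=bot.capture('top');s=bot.capture('side')
cv2.imwrite('pics/l3.png',stack(np.hstack([crop(t,395,160,455,230,5.5),crop(s,275,150,345,230,5.5)[:385]]), cv2.resize(crop(t,215,240,275,320,2.5),None,fx=1,fy=1)))
cv2.imwrite('pics/side3.png',s);cv2.imwrite('pics/top3.png',t)
plan(642.5,-150.8,23,87.8)
```

```text
at [ 643.4 -150.9   77.5] yaw 87.9 t 19.15 w 17.6 F [ 0.2 -0.4 -2. ] ff 30.0 
 total units now [ 0.001 -0.011  0.681] after spin [ 0.001 -0.011  0.681] spin units 0.01
```

View pics/l3.png

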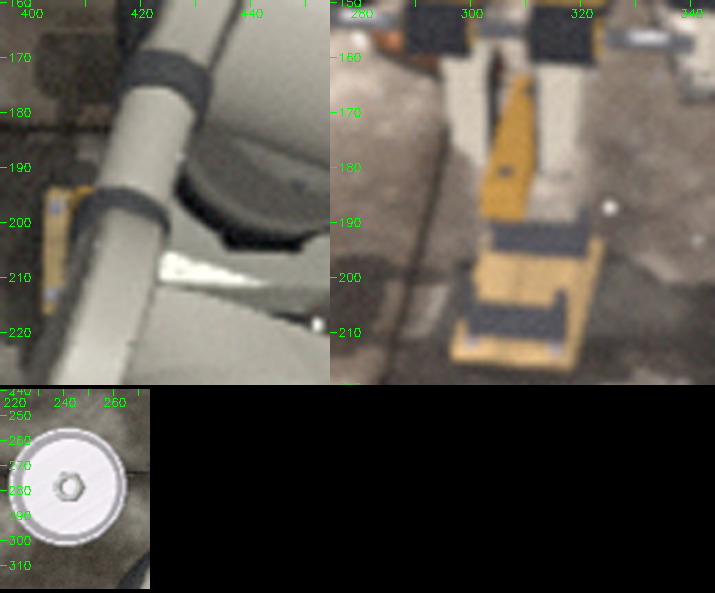

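The nut sits in the middle of the dish. In the side view the bar's near end is at (302–311,189.6) and the near saddle's cheeks at (299.7,203.6) and (317.7,203.1).

Run:
```python
from h import *
for uv,z in (((299.2,203.2),30),((317.2,202.8),30),((304.5,188.3),30),((321.5,188),30),((301.8,189.2),75),((311,189.2),75)):
    print(uv,z,atz('side',uv,z).round(1))
print(proj('side',[[643.4,-108.4,75],[643.4,-150.9,77.5]]).round(1))
```

```text
(299.2, 203.2) 30 [ 663.4 -113.8   30. ]
(317.2, 202.8) 30 [ 622.  -119.1   30. ]
(304.5, 188.3) 30 [ 659.  -173.1   30. ]
(321.5, 188) 30 [ 618.6 -177.9   30. ]
(301.8, 189.2) 75 [ 654.6 -107.6   75. ]
(311, 189.2) 75 [ 633.9 -109.5   75. ]
[[306.7 189.3]
 [309.1 177.6]]
```

jog_arm([
  {"xyz":[0.015,-0.02,0.2],"spin":0},
  {"xyz":[0,0,0.2],"spin":0},
  {"xyz":[0,0,0.15],"spin":0},
  {"xyz":[0,0,0.06],"spin":0},
  {"xyz":[0,0,0.03],"spin":0},
  {"xyz":[0,0,0.02],"spin":0},
  {"xyz":[0,0,0],"spin":0},
  {"xyz":[0,0,0],"spin":0},
  {"xyz":[0,0,0],"spin":0},
  {"xyz":[0,0,0],"spin":0},
])

```text
time: 20.4
tool_pos: [641.5, -149.6, 24.0]
tcp_rot: [3.141, 0.0, 1.534]
contact_force: [0.5, -0.5, -0.9]
grip_width: 17.6
finger_force: 30.0
```

jog_arm([
  {"xyz":[0,0,0.006],"spin":0},
  {"xyz":[0,0,0.006],"spin":0},
  {"xyz":[0,0,0.006],"spin":0},
  {"xyz":[0,0,0.006],"spin":0},
  {"xyz":[0,0,0.006],"spin":0},
  {"xyz":[0,0,0],"spin":0},
  {"xyz":[0,0,0],"spin":0},
  {"xyz":[0,0,0],"spin":0},
  {"xyz":[0,0,0],"spin":0},
  {"xyz":[0,0,0],"spin":0},
])

```text
time: 21.65
tool_pos: [641.4, -149.6, 22.5]
tcp_rot: [3.141, 0.0, 1.534]
contact_force: [-4.2, 0.7, 7.6]
grip_width: 17.9
finger_force: 30.0
```

jog_arm([
  {"xyz":[0,0,0],"spin":0},
  {"xyz":[0,0,0],"spin":0},
  {"xyz":[0,0,0],"spin":0},
  {"xyz":[0,0,-0.05],"spin":0},
  {"xyz":[0,0,-0.2],"spin":0},
  {"xyz":[0,0,-0.5],"spin":0},
  {"xyz":[0,0,-0.6],"spin":0},
  {"xyz":[0,0,-0.3],"spin":0},
  {"xyz":[0.6,0,0],"spin":0},
  {"xyz":[0.6,0,0],"spin":0},
], gripper=40)

```text
time: 22.9
tool_pos: [645.3, -53.2, 155.4]
tcp_rot: [3.139, 0.0, 1.532]
contact_force: [-0.1, 0.0, 1.2]
grip_width: 36.5
finger_force: 0.0
```

Run:
```python
from h import *
t=bot.capture('top');s=bot.capture('side')
cv2.imwrite('pics/l4.png',stack(np.hstack([crop(t,260,175,320,225,6),crop(s,260,255,320,315,6)[:300]]), np.hstack([crop(t,390,180,460,230,5),crop(s,275,170,345,220,5)])))
cv2.imwrite('pics/side4.png',s);cv2.imwrite('pics/top4.png',t)
plan(648.2,149,140,98.5)
```

```text
at [645.1 -49.  155.1] yaw 88.1 t 23.0 w 36.8 F [-0.6 -0.1 -0.2] ff 0.0 
 total units now [ 2.474 -0.042  0.189] after spin [2.442 0.404 0.189] spin units -1.81
```

View pics/l4.png

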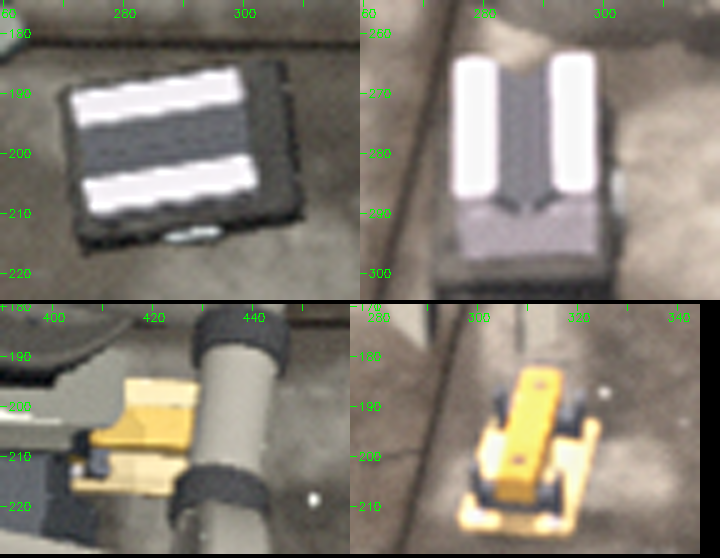

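The bar lies in the slot of the rest. The block top's corners in the top view are at about (271.7,191.2), (300,186.2), (303,205.8) and (275,210.7), and the case has a silver latch on its near side at (292,214).

Run:
```python
from h import *
np.set_printoptions(precision=1,suppress=True)
def quad(n,c,z):
    P=np.array([atz(n,p,z) for p in np.array(c)-.4])[:,:2]; m=P.mean(0)
    e=[P[(i+1)%4]-P[i] for i in range(4)]
    print(n,'c',m,'len',[round(np.linalg.norm(x),1) for x in e],'ang',[round(np.degrees(np.arctan2(x[1],x[0])),1) for x in e])
bt=[(271.7,191.2),(300,186.2),(303,205.8),(275,210.7)];bs=[(275.8,264.2),(299.5,263.8),(299.5,286.7),(275.8,287)]
quad('top',bt,58);quad('side',bs,58);print(tri(np.mean(bt,0)-.4,np.mean(bs,0)-.4))
quad('top',[(270.3,190),(307.3,185.3),(310.5,211.2),(273.8,216.7)],26)
plan(648.2,149,140,99.5)
```

```text
top c [647.4 147.5] len [np.float64(62.4), np.float64(43.6), np.float64(61.5), np.float64(43.5)] ang [np.float64(-79.2), np.float64(-170.3), np.float64(100.7), np.float64(10.9)]
side c [647.6 150.7] len [np.float64(47.0), np.float64(63.4), np.float64(45.0), np.float64(63.2)] ang [np.float64(-173.2), np.float64(98.2), np.float64(6.4), np.float64(-80.1)]
(array([648.2, 147.8,  54.4]), np.float64(0.2436627027241512))
top c [647.9 143.7] len [np.float64(83.4), np.float64(59.0), np.float64(82.5), np.float64(60.8)] ang [np.float64(-82.0), np.float64(-172.0), np.float64(99.3), np.float64(8.8)]
at [645.1 -49.  155.1] yaw 88.1 t 23.0 w 36.8 F [-0.6 -0.1 -0.2] ff 0.0 
 total units now [ 2.5 -0.   0.2] after spin [2.4 0.4 0.2] spin units -1.98
```

jog_arm([
  {"xyz":[0,0,0],"spin":-1},
  {"xyz":[0,0,0],"spin":-1},
  {"xyz":[0.499,0.091,0],"spin":0},
  {"xyz":[0.499,0.091,0],"spin":0},
  {"xyz":[0.499,0.091,0],"spin":0},
  {"xyz":[0.499,0.092,0],"spin":0},
  {"xyz":[0.497,0.092,0],"spin":0},
  {"xyz":[0,0,0.4],"spin":0},
  {"xyz":[0,0,0.3],"spin":0},
  {"xyz":[0,0,0.1],"spin":0},
], gripper=85)

```text
time: 24.25
tool_pos: [648.2, 148.6, 88.7]
tcp_rot: [-3.14, 0.0, 1.734]
contact_force: [0.6, 0.1, 0.1]
grip_width: 78.2
finger_force: 0.0
```

jog_arm([
  {"xyz":[0,0,0],"spin":0},
  {"xyz":[0,0,0.2],"spin":0},
  {"xyz":[0,0,0.2],"spin":0},
  {"xyz":[0,0,0.15],"spin":0},
  {"xyz":[0,0,0.06],"spin":0},
  {"xyz":[0,0,0.03],"spin":0},
  {"xyz":[0,0,0],"spin":0},
  {"xyz":[0,0,0],"spin":0},
  {"xyz":[0,0,0],"spin":0},
  {"xyz":[0,0,0],"spin":0},
])

```text
time: 25.5
tool_pos: [648.8, 149.1, 38.4]
tcp_rot: [3.141, 0.0, 1.734]
contact_force: [0.3, 0.0, 1.7]
grip_width: 78.4
finger_force: 0.0
```

jog_arm([
  {"xyz":[0,0,0],"spin":0},
  {"xyz":[0,0,0],"spin":0},
  {"xyz":[0,0,0],"spin":0},
  {"xyz":[0,0,0],"spin":0},
  {"xyz":[0,0,0],"spin":0},
  {"xyz":[0,0,0],"spin":0},
  {"xyz":[0,0,0],"spin":0},
  {"xyz":[0,0,0],"spin":0},
  {"xyz":[0,0,0],"spin":0},
  {"xyz":[0,0,0],"spin":0},
], gripper=20)

```text
time: 26.75
tool_pos: [648.5, 149.0, 38.2]
tcp_rot: [-3.141, 0.0, 1.734]
contact_force: [-3.0, -0.8, 1.5]
grip_width: 43.6
finger_force: 30.0
```

jog_arm([
  {"xyz":[0,0,-0.04],"spin":0},
  {"xyz":[0,0,-0.15],"spin":0},
  {"xyz":[0,0,-0.3],"spin":0},
  {"xyz":[0,0,-0.4],"spin":0},
  {"xyz":[0,0,-0.2],"spin":0},
  {"xyz":[0,0,0],"spin":1},
  {"xyz":[0,0,0],"spin":1},
  {"xyz":[0,0,0],"spin":1},
  {"xyz":[0,0,0],"spin":1},
  {"xyz":[0,0,0],"spin":1},
])

```text
time: 28.0
tool_pos: [648.4, 149.0, 125.0]
tcp_rot: [-3.141, 0.0, 1.23]
contact_force: [-0.1, -0.2, -4.2]
grip_width: 43.9
finger_force: 30.0
```

Run:
```python
from h import *
plan(503.3,4.2,125,70.2)
```

```text
at [648.4 149.  125. ] yaw 70.5 t 28.0 w 43.9 F [-0.1 -0.2 -4.2] ff 30.0 
 total units now [-2.312 -1.106  0.   ] after spin [-2.318 -1.094  0.   ] spin units 0.05
```

jog_arm([
  {"xyz":[-0.463,-0.22,0],"spin":0},
  {"xyz":[-0.463,-0.22,0],"spin":0},
  {"xyz":[-0.463,-0.22,0],"spin":0},
  {"xyz":[-0.463,-0.22,0],"spin":0},
  {"xyz":[-0.463,-0.22,0],"spin":0},
  {"xyz":[0,0,0.2],"spin":0},
  {"xyz":[0,0,0.35],"spin":0},
  {"xyz":[0,0,0.2],"spin":0},
  {"xyz":[0,0,0],"spin":0},
  {"xyz":[0,0,0],"spin":0},
])

```text
time: 29.25
tool_pos: [504.9, 3.3, 66.1]
tcp_rot: [3.14, -0.0, 1.234]
contact_force: [0.6, 0.4, -3.6]
grip_width: 43.5
finger_force: 30.0
```

Run:
```python
from h import *
t=bot.capture('top');s=bot.capture('side')
cv2.imwrite('pics/l5.png',np.hstack([crop(cv2.imread('pics/side0.png'),325,220,400,280,5),crop(s,325,210,400,280,5)[:300]]))
plan(503.3,4.2,20,70.2)
```

```text
at [505.    3.3  66.3] yaw 70.7 t 29.35 w 43.5 F [-1.2  0.5 -5.2] ff 30.0 
 total units now [ 0.003 -0.024  0.579] after spin [ 0.003 -0.024  0.579] spin units 0.09
```

View pics/l5.png

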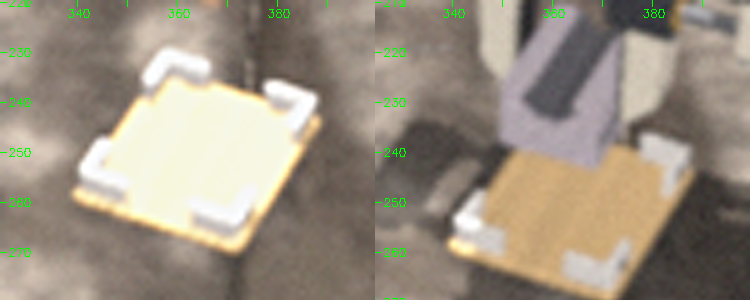

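Run:
```python
from h import *
for z in(0,5): print(atz('side',(364,251),z).round(1))
L,B,Rr=[atz('side',p,3)[:2] for p in((339.6,258.5),(372.6,269.8),(388.7,244))]
for a,b in((L,B),(B,Rr)): d=b-a; print(np.linalg.norm(d).round(1),np.degrees(np.arctan2(d[1],d[0])).round(1))
print('centre',(L+Rr)/2)
```

```text
[505.4   4.    0. ]
[505.2   9.5   5. ]
77.1 158.6
90.4 -110.3
centre [504.19332864   7.69927955]
```

jog_arm([
  {"xyz":[0.016,-0.019,0.15],"spin":0},
  {"xyz":[0,0,0.2],"spin":0},
  {"xyz":[0,0,0.13],"spin":0},
  {"xyz":[0,0,0.06],"spin":0},
  {"xyz":[0,0,0.03],"spin":0},
  {"xyz":[0,0,0.015],"spin":0},
  {"xyz":[0,0,0],"spin":0},
  {"xyz":[0,0,0],"spin":0},
  {"xyz":[0,0,0],"spin":0},
  {"xyz":[0,0,0],"spin":0},
])

```text
time: 30.6
tool_pos: [503.4, 5.1, 18.7]
tcp_rot: [3.141, 0.0, 1.234]
contact_force: [-0.8, 0.3, -4.4]
grip_width: 43.8
finger_force: 30.0
```

jog_arm([
  {"xyz":[0,0,0.006],"spin":0},
  {"xyz":[0,0,0.006],"spin":0},
  {"xyz":[0,0,0.006],"spin":0},
  {"xyz":[0,0,0.006],"spin":0},
  {"xyz":[0,0,0.006],"spin":0},
  {"xyz":[0,0,0],"spin":0},
  {"xyz":[0,0,0],"spin":0},
  {"xyz":[0,0,0],"spin":0},
  {"xyz":[0,0,0],"spin":0},
  {"xyz":[0,0,0],"spin":0},
])

```text
time: 31.85
tool_pos: [503.4, 5.1, 17.1]
tcp_rot: [3.141, 0.0, 1.234]
contact_force: [-3.3, -0.0, 7.0]
grip_width: 43.7
finger_force: 30.0
```

jog_arm([
  {"xyz":[0,0,0],"spin":0},
  {"xyz":[0,0,0],"spin":0},
  {"xyz":[0,0,0],"spin":0},
  {"xyz":[0,0,-0.05],"spin":0},
  {"xyz":[0,0,-0.25],"spin":0},
  {"xyz":[0,0,-0.5],"spin":-0.85},
  {"xyz":[0,0,-0.5],"spin":-1},
  {"xyz":[0,0,0],"spin":-1},
  {"xyz":[0,0,0],"spin":-1},
  {"xyz":[0,0,0],"spin":-1},
], gripper=60)

```text
time: 33.1
tool_pos: [503.4, 5.1, 120.6]
tcp_rot: [3.141, 0.0, 1.722]
contact_force: [-0.2, -0.2, -0.6]
grip_width: 55.4
finger_force: 0.0
```

Run:
```python
from h import *
plan(648.4,144.7,121,98.5)
t=bot.capture('top');s=bot.capture('side')
cv2.imwrite('pics/l6.png',np.hstack([crop(t,262,178,317,225,7),crop(s,262,262,317,318,7)[:329]]))
```

```text
at [503.4   5.1 120.6] yaw 98.7 t 33.1 w 55.4 F [-0.2 -0.2 -0.6] ff 0.0 
 total units now [ 1.452  2.055 -0.005] after spin [ 1.458  2.051 -0.005] spin units 0.03
```

View pics/l6.png

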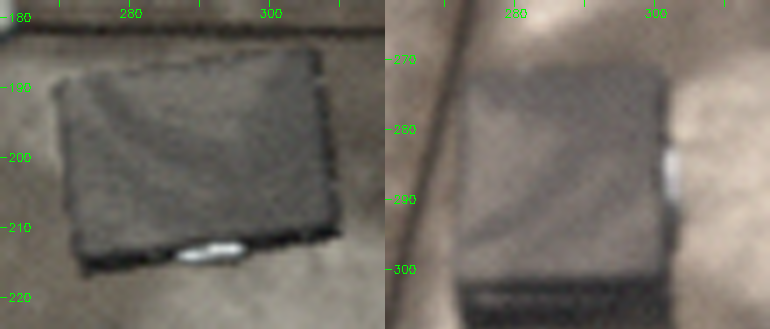

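Run:
```python
from h import *
np.set_printoptions(precision=1,suppress=True)
def quad(n,c,z):
    P=np.array([atz(n,p,z) for p in np.array(c)-.4])[:,:2]; m=P.mean(0)
    e=[P[(i+1)%4]-P[i] for i in range(4)]
    print(n,'c',m,'len',[round(np.linalg.norm(x),1) for x in e],'ang',[round(np.degrees(np.arctan2(x[1],x[0])),1) for x in e])
bt=[(269.9,190.1),(306.7,184.9),(310.1,210.6),(272.9,214.4)];bs=[(272.7,272.5),(302,272),(302.4,301.3),(272.7,302)]
quad('top',bt,26);quad('side',bs,26);print(tri(np.mean(bt,0)-.4,np.mean(bs,0)-.4))
for uv in((287.9,215),(297,213.7)):print('latch',atz('top',np.array(uv)-.4,18))
print(atz('side',(302.5,287),18))
```

```text
top c [649.7 145. ] len [np.float64(83.1), np.float64(58.6), np.float64(83.2), np.float64(55.3)] ang [np.float64(-81.2), np.float64(-171.5), np.float64(96.6), np.float64(8.4)]
side c [649.9 150.5] len [np.float64(59.5), np.float64(81.0), np.float64(57.2), np.float64(81.6)] ang [np.float64(-173.2), np.float64(98.5), np.float64(7.3), np.float64(-79.8)]
(array([650.9, 145.6,  19.8]), np.float64(0.3301178898568427))
latch [617.  149.5  18. ]
latch [620.2 129.1  18. ]
[620.5 142.2  18. ]
```

jog_arm([
  {"xyz":[0.294,0.411,0],"spin":0},
  {"xyz":[0.294,0.411,0],"spin":0},
  {"xyz":[0.294,0.411,0],"spin":0},
  {"xyz":[0.294,0.411,0],"spin":0},
  {"xyz":[0.294,0.413,0],"spin":0},
  {"xyz":[0,0,0.2],"spin":0},
  {"xyz":[0,0,0.35],"spin":0},
  {"xyz":[0,0,0.2],"spin":0},
  {"xyz":[0,0,0],"spin":0},
  {"xyz":[0,0,0],"spin":0},
], gripper=100)

```text
time: 34.45
tool_pos: [649.3, 145.4, 61.2]
tcp_rot: [3.14, 0.0, 1.718]
contact_force: [0.4, 0.5, 0.2]
grip_width: 91.8
finger_force: 0.0
```

jog_arm([
  {"xyz":[0,0,0.2],"spin":0},
  {"xyz":[0,0,0.2],"spin":0},
  {"xyz":[0,0,0.15],"spin":0},
  {"xyz":[0,0,0.07],"spin":0},
  {"xyz":[0,0,0.02],"spin":0},
  {"xyz":[0,0,0.01],"spin":0},
  {"xyz":[0,0,0],"spin":0},
  {"xyz":[0,0,0],"spin":0},
  {"xyz":[0,0,0],"spin":0},
  {"xyz":[0,0,0],"spin":0},
])

```text
time: 35.7
tool_pos: [648.8, 145.7, 8.3]
tcp_rot: [3.141, 0.0, 1.719]
contact_force: [-0.7, -0.3, 0.1]
grip_width: 91.7
finger_force: 0.0
```

jog_arm([
  {"xyz":[0,0,0],"spin":0},
  {"xyz":[0,0,0],"spin":0},
  {"xyz":[0,0,0],"spin":0},
  {"xyz":[0,0,0],"spin":0},
  {"xyz":[0,0,0],"spin":0},
  {"xyz":[0,0,0],"spin":0},
  {"xyz":[0,0,0],"spin":0},
  {"xyz":[0,0,0],"spin":0},
  {"xyz":[0,0,0],"spin":0},
  {"xyz":[0,0,0],"spin":0},
], gripper=40)

```text
time: 36.95
tool_pos: [648.8, 145.7, 8.2]
tcp_rot: [3.141, 0.0, 1.719]
contact_force: [1.9, -0.6, -0.7]
grip_width: 59.9
finger_force: 30.0
```

jog_arm([
  {"xyz":[0,0,-0.03],"spin":0},
  {"xyz":[0,0,-0.1],"spin":0},
  {"xyz":[0,0,-0.2],"spin":0},
  {"xyz":[0,0,-0.4],"spin":0},
  {"xyz":[0,0,-0.4],"spin":0},
  {"xyz":[0,0,-0.2],"spin":-1},
  {"xyz":[0,0,0],"spin":-1},
  {"xyz":[0,0,0],"spin":-1},
  {"xyz":[0,0,0],"spin":-1},
  {"xyz":[0,0,0],"spin":-0.2},
])

```text
time: 38.2
tool_pos: [648.9, 145.7, 115.7]
tcp_rot: [3.141, 0.001, 2.139]
contact_force: [-0.7, 0.0, -2.9]
grip_width: 59.6
finger_force: 30.0
```

Run:
```python
from h import *
plan(457,-284.5,114,122.4)
t=bot.capture('top');s=bot.capture('side')
cv2.imwrite('pics/l7.png',np.hstack([crop(t,240,120,350,220,4),crop(s,240,190,330,310,4)[:400]]))
```

```text
at [648.9 145.7 115.7] yaw 122.6 t 38.2 w 59.6 F [-0.7  0.  -2.9] ff 30.0 
 total units now [-3.242 -4.916  0.022] after spin [-3.255 -4.907  0.022] spin units 0.03
```

View pics/l7.png

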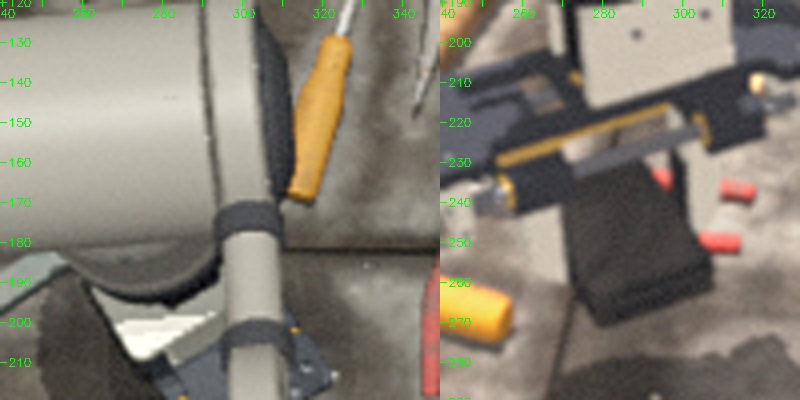

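The grip closed on the 60 mm body and the case hangs level. I'll carry it over.

jog_arm([
  {"xyz":[-0.25,-0.378,0],"spin":0},
  {"xyz":[-0.37,-0.56,0],"spin":0},
  {"xyz":[-0.37,-0.56,0],"spin":0},
  {"xyz":[-0.37,-0.56,0],"spin":0},
  {"xyz":[-0.37,-0.56,0],"spin":0},
  {"xyz":[-0.37,-0.56,0],"spin":0},
  {"xyz":[-0.37,-0.56,0],"spin":0},
  {"xyz":[-0.37,-0.56,0],"spin":0},
  {"xyz":[-0.25,-0.378,0],"spin":0},
  {"xyz":[-0.155,-0.234,0],"spin":0},
])

```text
time: 39.55
tool_pos: [456.5, -286.4, 115.2]
tcp_rot: [3.142, 0.001, 2.135]
contact_force: [0.3, -0.4, -3.3]
grip_width: 59.7
finger_force: 30.0
```

jog_arm([
  {"xyz":[0,0,0.1],"spin":0},
  {"xyz":[0,0,0.3],"spin":0},
  {"xyz":[0,0,0.3],"spin":0},
  {"xyz":[0,0,0.1],"spin":0},
  {"xyz":[0,0,0],"spin":0},
  {"xyz":[0,0,0],"spin":0},
  {"xyz":[0,0,0],"spin":0},
  {"xyz":[0,0,0],"spin":0},
  {"xyz":[0,0,0],"spin":0},
  {"xyz":[0,0,0],"spin":0},
])

```text
time: 40.8
tool_pos: [457.3, -284.5, 50.7]
tcp_rot: [-3.142, 0.0, 2.139]
contact_force: [0.0, 0.1, -2.4]
grip_width: 59.6
finger_force: 30.0
```

Run:
```python
from h import *
plan(457,-284.5,17,122.4)
t=bot.capture('top');s=bot.capture('side')
cv2.imwrite('pics/l8.png',stack(np.hstack([crop(s,345,140,435,210,5)]),np.hstack([crop(t,320,235,385,300,3),crop(t,435,240,530,330,3)[:195]])))
o=bot.get_obs();p=o['tool_pos'];w=o['tcp_rot'][2]
for a,b in((-30,-43),(30,-43),(30,43),(-30,43)):   # case corners under the tool
    w2=w-np.pi/2;c,sn=np.cos(w2),np.sin(w2)
    print((a,b),proj('side',[[p[0]+c*a-sn*b,p[1]+sn*a+c*b,p[2]-8.2]]).round(1))
print('top nut',atz('top',(242.2,278.8),17))
```

```text
at [ 457.3 -284.5   50.7] yaw 122.5 t 40.8 w 59.6 F [ 0.   0.1 -2.4] ff 30.0 
 total units now [ 0.002 -0.003  0.421] after spin [ 0.002 -0.003  0.421] spin units 0.02
(-30, -43) [[391.8 151. ]]
(30, -43) [[371.5 157. ]]
(30, 43) [[389.1 174.2]]
(-30, 43) [[410.1 167.8]]
top nut [472.31667221 246.91065946  17.        ]
```

View pics/l8.png

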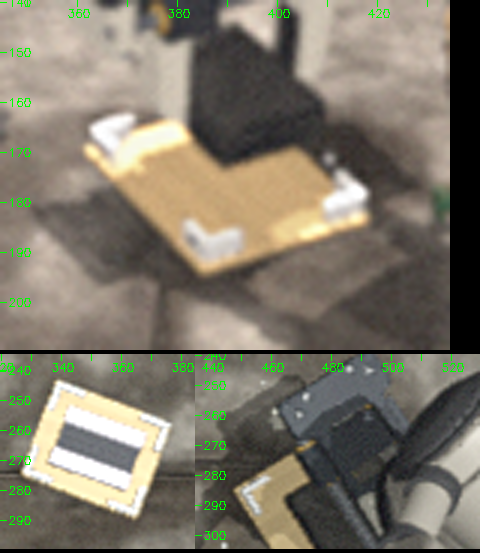

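The V-block stands centred in its place and the case is over its own. Lower it.

jog_arm([
  {"xyz":[0,0,0.1],"spin":0},
  {"xyz":[0,0,0.15],"spin":0},
  {"xyz":[0,0,0.1],"spin":0},
  {"xyz":[0,0,0.06],"spin":0},
  {"xyz":[0,0,0.02],"spin":0},
  {"xyz":[0,0,0.01],"spin":0},
  {"xyz":[0,0,0],"spin":0},
  {"xyz":[0,0,0],"spin":0},
  {"xyz":[0,0,0],"spin":0},
  {"xyz":[0,0,0],"spin":0},
])

```text
time: 42.15
tool_pos: [457.4, -284.5, 15.5]
tcp_rot: [3.142, 0.0, 2.139]
contact_force: [0.4, -0.6, -2.7]
grip_width: 59.6
finger_force: 30.0
```

jog_arm([
  {"xyz":[0,0,0.006],"spin":0},
  {"xyz":[0,0,0.006],"spin":0},
  {"xyz":[0,0,0.006],"spin":0},
  {"xyz":[0,0,0.006],"spin":0},
  {"xyz":[0,0,0.006],"spin":0},
  {"xyz":[0,0,0],"spin":0},
  {"xyz":[0,0,0],"spin":0},
  {"xyz":[0,0,0],"spin":0},
  {"xyz":[0,0,0],"spin":0},
  {"xyz":[0,0,0],"spin":0},
])

```text
time: 43.4
tool_pos: [457.3, -284.5, 13.2]
tcp_rot: [-3.142, 0.0, 2.139]
contact_force: [-2.0, 1.6, 3.3]
grip_width: 60.2
finger_force: 30.0
```

jog_arm([
  {"xyz":[0,0,0.004],"spin":0},
  {"xyz":[0,0,0],"spin":0},
  {"xyz":[0,0,0],"spin":0},
  {"xyz":[0,0,0],"spin":0},
  {"xyz":[0,0,-0.05],"spin":0},
  {"xyz":[0,0,-0.2],"spin":0},
  {"xyz":[0,0,-0.5],"spin":0},
  {"xyz":[0,0,-0.6],"spin":0},
  {"xyz":[0,0,-0.6],"spin":0},
  {"xyz":[0,0,-0.3],"spin":0},
], gripper=85)

```text
time: 44.65
tool_pos: [458.1, -285.1, 197.0]
tcp_rot: [3.14, 0.005, 2.139]
contact_force: [0.2, 1.1, -1.1]
grip_width: 78.1
finger_force: 0.0
```

Run:
```python
from h import *
plan(300,-480,190,122.4)
```

```text
at [ 458.1 -285.1  197. ] yaw 122.5 t 44.65 w 78.1 F [ 0.2  1.1 -1.1] ff 0.0 
 total units now [-0.991 -2.976  0.088] after spin [-0.999 -2.974  0.088] spin units 0.03
```

jog_arm([
  {"xyz":[-0.2,-0.6,0],"spin":0},
  {"xyz":[-0.2,-0.6,0],"spin":0},
  {"xyz":[-0.2,-0.6,0],"spin":0},
  {"xyz":[-0.2,-0.6,0],"spin":0},
  {"xyz":[-0.2,-0.5,0],"spin":0},
  {"xyz":[0,0,0],"spin":0},
  {"xyz":[0,0,0],"spin":0},
  {"xyz":[0,0,0],"spin":0},
  {"xyz":[0,0,0],"spin":0},
  {"xyz":[0,0,0],"spin":0},
])

```text
time: 45.9
tool_pos: [305.3, -476.3, 192.9]
tcp_rot: [-3.142, 0.0, 2.14]
contact_force: [-0.1, -0.7, 0.0]
grip_width: 78.3
finger_force: 0.0
```

Run:
```python
from h import *
t=bot.capture('top');s=bot.capture('side')
cv2.imwrite('pics/l9.png',stack(crop(t,150,140,530,330,2.1),np.hstack([crop(s,345,140,435,210,2.6),crop(s,280,170,340,225,2.6)[:143,:],crop(s,330,210,400,280,2.6)][0:1]+[cv2.copyMakeBorder(crop(s,x,y,x+70,y+70,2.6),0,0,0,0,0) for x,y in((280,160),(330,215),(340,300))])))
```

```text
(no output)
```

View pics/l9.png

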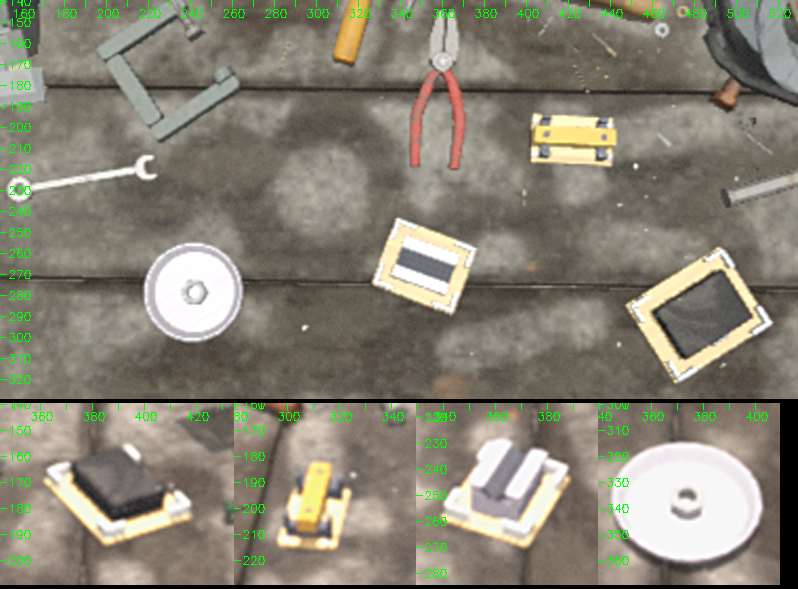

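The pictures show all four things in their places: the nut mid-dish at (242,279), the bar on both posts at (423,204), the block at (352,266) and the case at (483,290), with the pliers and spanner unmoved.

```bash
python3 -c "
from plant import bot
print(bot.close_job())"
```

```text
the job is handed in; nothing more can be done
None
```

The stack is apart and the job handed in at about 46 s; the last pictures show the nut, bar, V-block and case each in its place, with the pliers and spanner where they were.

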